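# Re-rack specimen vials in reverse order

### The job

Move the four capped specimen vials from the white transport rack into the aluminium intake rack, one upright in each well, in reverse order: the vial nearest the black end of the transport rack goes into the intake well farthest from that rack's black end, the next one beside it, and so on until the vial farthest from the black end stands nearest the intake rack's black end. The colour chips on the transport rack stay put and show the order in which the vials stood. Do not knock any vial over, and set each one down gently rather than dropping it.

Things in the scene. Friction and masses are not known exactly. Their poses are not given: they have to be found in the camera images.
- transport_rack: White transport rack, 24 mm high, right of the audiometer: four round wells, 46 mm wide and 14 mm deep, in a row along its y axis at y = -87, -29, 29, 87 mm, x = 0. Origin: centre of the row, on the table. A black end marks +y. Fixed. Spans y -128 to 136, x -60 to 30 mm (colour chips on the -x side). Well floors 10 mm above the table. A vial in each well at the start.
- intake_rack: Aluminium intake rack, 44 mm high, behind the audiometer (131 mm high, back face at x = 0.585 m): four round wells, 46 mm wide and 14 mm deep, in a row along its y axis at y = -87, -29, 29, 87 mm, x = 0. Origin: centre of the row, on the table. A black end marks +y. Fixed. Spans y -128 to 136, x -30 to 30 mm. Well floors 30 mm above the table. Empty at the start.
- vial_red: Loose closed glass specimen vial, red cap, white label: 28 mm diameter, 85 mm tall, about 50 g. Origin: centre of its underside; z up its axis to the cap. It stands on a well's floor with 9 mm of play all round, grip it from above at the cap and neck, 60 to 65 mm above its underside.
- vial_yellow: Loose closed glass specimen vial, yellow cap, white label: 28 mm diameter, 85 mm tall, about 50 g. Origin: centre of its underside; z up its axis to the cap. It stands on a well's floor with 9 mm of play all round, grip it from above at the cap and neck, 60 to 65 mm above its underside.
- vial_green: Loose closed glass specimen vial, green cap, white label: 28 mm diameter, 85 mm tall, about 50 g. Origin: centre of its underside; z up its axis to the cap. It stands on a well's floor with 9 mm of play all round, grip it from above at the cap and neck, 60 to 65 mm above its underside.
- vial_blue: Loose closed glass specimen vial, blue cap, white label: 28 mm diameter, 85 mm tall, about 50 g. Origin: centre of its underside; z up its axis to the cap. It stands on a well's floor with 9 mm of play all round, grip it from above at the cap and neck, 60 to 65 mm above its underside.
- chip_red: Flat red colour chip, 18 x 30 x 4 mm, fixed on the transport rack's ledge, 45 mm to the -x side (rack frame) of the well where the red-capped vial stands at the start; it stays there and so keeps the starting order. Origin: centre of its underside.
- chip_yellow: Flat yellow colour chip, 18 x 30 x 4 mm, fixed on the transport rack's ledge, 45 mm to the -x side (rack frame) of the well where the yellow-capped vial stands at the start; it stays there and so keeps the starting order. Origin: centre of its underside.
- chip_green: Flat green colour chip, 18 x 30 x 4 mm, fixed on the transport rack's ledge, 45 mm to the -x side (rack frame) of the well where the green-capped vial stands at the start; it stays there and so keeps the starting order. Origin: centre of its underside.
- chip_blue: Flat blue colour chip, 18 x 30 x 4 mm, fixed on the transport rack's ledge, 45 mm to the -x side (rack frame) of the well where the blue-capped vial stands at the start; it stays there and so keeps the starting order. Origin: centre of its underside.

How it is judged:
At the end, for the whole second after the job is handed in: Each vial stands upright (within 0.12 rad) and at rest on the floor of its own intake well (within 12 mm of the well's centre along x and y, 5 mm in height), at the rack-frame y opposite in sign to that of its starting well in the transport rack; all released (((y of chip_red in the frame of transport_rack between -0.107 and -0.067 m and y of vial_red in the frame of intake_rack between 0.075 and 0.099 m) or (y of chip_red in the frame of transport_rack between -0.049 and -0.009 m and y of vial_red in the frame of intake_rack between 0.017 and 0.041 m) or (y of chip_red in the frame of transport_rack between 0.009 and 0.049 m and y of vial_red in the frame of intake_rack between -0.041 and -0.017 m) or (y of chip_red in the frame of transport_rack between 0.067 and 0.107 m and y of vial_red in the frame of intake_rack between -0.099 and -0.075 m)) and x of vial_red in the frame of intake_rack between -0.012 and 0.012 m and z of vial_red in the frame of intake_rack between 0.025 and 0.035 m and angle between each of vial_red, vial_yellow, vial_green, vial_blue's own z axis and vertical below 0.12 rad and linear speed of each of vial_red, vial_yellow, vial_green, vial_blue below 0.02 m/s and angular speed of each of vial_red, vial_yellow, vial_green, vial_blue below 0.2 rad/s and ((y of chip_yellow in the frame of transport_rack between -0.107 and -0.067 m and y of vial_yellow in the frame of intake_rack between 0.075 and 0.099 m) or (y of chip_yellow in the frame of transport_rack between -0.049 and -0.009 m and y of vial_yellow in the frame of intake_rack between 0.017 and 0.041 m) or (y of chip_yellow in the frame of transport_rack between 0.009 and 0.049 m and y of vial_yellow in the frame of intake_rack between -0.041 and -0.017 m) or (y of chip_yellow in the frame of transport_rack between 0.067 and 0.107 m and y of vial_yellow in the frame of intake_rack between -0.099 and -0.075 m)) and x of vial_yellow in the frame of intake_rack between -0.012 and 0.012 m and z of vial_yellow in the frame of intake_rack between 0.025 and 0.035 m and ((y of chip_green in the frame of transport_rack between -0.107 and -0.067 m and y of vial_green in the frame of intake_rack between 0.075 and 0.099 m) or (y of chip_green in the frame of transport_rack between -0.049 and -0.009 m and y of vial_green in the frame of intake_rack between 0.017 and 0.041 m) or (y of chip_green in the frame of transport_rack between 0.009 and 0.049 m and y of vial_green in the frame of intake_rack between -0.041 and -0.017 m) or (y of chip_green in the frame of transport_rack between 0.067 and 0.107 m and y of vial_green in the frame of intake_rack between -0.099 and -0.075 m)) and x of vial_green in the frame of intake_rack between -0.012 and 0.012 m and z of vial_green in the frame of intake_rack between 0.025 and 0.035 m and ((y of chip_blue in the frame of transport_rack between -0.107 and -0.067 m and y of vial_blue in the frame of intake_rack between 0.075 and 0.099 m) or (y of chip_blue in the frame of transport_rack between -0.049 and -0.009 m and y of vial_blue in the frame of intake_rack between 0.017 and 0.041 m) or (y of chip_blue in the frame of transport_rack between 0.009 and 0.049 m and y of vial_blue in the frame of intake_rack between -0.041 and -0.017 m) or (y of chip_blue in the frame of transport_rack between 0.067 and 0.107 m and y of vial_blue in the frame of intake_rack between -0.099 and -0.075 m)) and x of vial_blue in the frame of intake_rack between -0.012 and 0.012 m and z of vial_blue in the frame of intake_rack between 0.025 and 0.035 m); the robot touches nothing.
It fails at once if a vial is knocked over or tipped far (more than about 45 degrees) (angle between any of vial_red, vial_yellow, vial_green, vial_blue's own z axis and vertical above 0.8 rad).
It fails at once if a vial is dropped: it falls freely faster than 0.7 m/s (a drop of some 25 mm) ((linear speed of vial_red above 0.7 m/s and contact force between the fingers and vial_red below 0.1 N) or (linear speed of vial_yellow above 0.7 m/s and contact force between the fingers and vial_yellow below 0.1 N) or (linear speed of vial_green above 0.7 m/s and contact force between the fingers and vial_green below 0.1 N) or (linear speed of vial_blue above 0.7 m/s and contact force between the fingers and vial_blue below 0.1 N)).
It also fails if it takes over 99 s, if anything falls off the work surface, if the arm or the gripper's body presses on something with over 40 N, if the wrist force passes 120 N, or if a joint passes its speed limit or range.

### The arm

A 6-joint arm with a two-finger parallel gripper is mounted at the origin on a cart in front of the work surface, level with it; the furniture and walls round the work are solid. World frame = base frame: x ahead of the robot, y to its left, z up, the work surface at z = 0. Lengths are in m, angles in rad, forces in N, time in s.
With the tool pointing down it reaches from about 0.375 to 0.75 m from the base axis. Payload 9 kg.
Tool frame: the origin (TCP) lies on the mounting face of the last link; the fingertips stand 173 mm ahead of it and the grasp point (between the pads) lies 155 mm ahead of it; z points along the fingers, y is the line along which they close (so a half turn about z gives the same grasp; the last joint's range is limited). The gripper opens to 85 mm and grips with 20 to 120 N. Pads are 22 mm wide; open, the fingers measure 114 mm over their backs; the gripper's body (76 mm by 85 mm) begins 54 mm behind the grasp point. The pads swing forward as they close: fully open they stand 13 mm farther back than shut.
Start: joints at [-1.406, 0.104, 0.097, 1.564, 0, 1.353], TCP at [0.224, -0.557, 0.405] pointing down, gripper open.
Joint ranges: [-2.99, 2.99], [-0.84, 1.86], [-1.1, 1.16], [-1.84, 2.11], [-1.51, 1.56], [-3.14, 3.14]. Speed limits (rad/s): [2.22, 2.22, 2.57, 3.14, 3.14, 3.14].

### API

Orientations are given as a unit quaternion [w, x, y, z].
In Python, from rig import r gives the robot as it stands.
- The arm moves only by the tool drive_tool, never from a script. Its argument "rows" is a list of rows, each a list of 7 numbers: the turn, a rotation vector about the tool's x, y, z scaled (see below), then the shift along the tool's x, y, z scaled (see below), then the opening, from 0 (shut) to 1 (fully open). In form: [[ax, ay, az, x, y, z, hand], ...]. A call has 1 to 10 rows; each row is the pose to reach, as a shift and turn from the pose commanded when the call began, along the tool's axes at that moment; what a row does not reach only later rows make up. The controller multiplies each number of a shift by 150 mm and each number of a turn by pi/2 rad. A row lasts 1/8 s, in which the tool goes at most 62.5 mm and 10.7 degrees, less where a joint would pass 70% of its speed; a pose out of reach is approached as far as the arm can. A call with a number of a shift or a turn outside -1 to 1 is refused whole. A call with a gripper value outside its range is refused whole. The fingers move at their own pace and stop on an object; "newtons" is the grip in N (left out, the last holds). Time passes only in rows, so rows that repeat a pose let the fingers close. It gives the time, the measured TCP pose, the force, the opening and the grip force at its end, in the units of the state.
- r.get_state(): the state, without advancing time (a new reading comes with each control period).
- r.grab_frame(name): name is "scene" or "top" or "wrist"; returns a dict with "pixels" (384x512x3 uint8, blue, green, red), "depth" (384x512 float32, m along the optical axis (not along the pixel's ray), 0 where there is no reading), "camera_matrix" (3x3 intrinsics, pixels), "rvec" (rotation vector, rad) and "tvec" (3), from world to camera coordinates, as OpenCV has them. Camera axes: x right, y down, z forward; pixel columns grow to the right and rows downward; lengths in m; the calibration is good to about 2 mm. A picture is of the moment at which its call begins.
- r.sign_off(): hands the job in; it is judged then, once.
The state is a dict: "time_s": time; "joint_pos": joint angles; "joint_vel": joint speeds; "joint_efforts": joint torques, N m; "ee_pos": TCP position; "tool_rot": TCP orientation; "ft_force": force on the tool from outside, world axes, zero at the start; "wrist_torque": the same for the moment, N m; "gripper_width": opening from 0.0 (shut) to 1.0 (fully open); "grip_force": force on a finger pad.
Only numpy, scipy, OpenCV 4.12 (cv2) and the standard library are available. Lean on these libraries where they do the work, as an engineer would, in place of code of your own. Each camera call takes 0.05 s, during which the arm holds its last target. There are 200 camera calls.

## Working session

There is one attempt and no reset: what is moved stays moved. The work goes in short steps, Python scripts to look and compute and a tool call to move; the robot and the scene stay as the last step left them, time stands still between calls to the robot, and variables do not carry over. Pictures are saved under pics/ and viewed, at most 14 in all, crops included, and the job is handed in when it is done.

Besides the shell and the picture viewer there is one more tool, called after ">>>" as name(argument=value, ...), one argument or row to a line, values as JSON. drive_tool: Moves the arm, as the interface text tells. Its arguments: {"type":"object","properties":{"rows":{"type":"array","items":{"type":"array","items":{"type":"number","minimum":-1,"maximum":1}}},"newtons":{"type":"number"}},"required":["rows"]}

```bash
mkdir -p pics; ls; cat > h.py <<'E'
import numpy as np, cv2
from rig import r
def grab(n,save=None):
    f=r.grab_frame(n)
    if save: cv2.imwrite('pics/'+save,f['pixels'])
    return f
def cam(f):
    R=cv2.Rodrigues(np.array(f['rvec'],float))[0]; t=np.array(f['tvec'],float).ravel()
    return R,t,np.array(f['camera_matrix'])
def onplane(f,uv,z):
    R,t,K=cam(f); c=-R.T@t; d=R.T@np.linalg.inv(K)@np.array([uv[0],uv[1],1.])
    return c+d*(z-c[2])/d[2]
def bydepth(f,uv):
    R,t,K=cam(f); u,v=map(int,np.round(uv)); d=f['depth'][v,u]
    return R.T@(np.linalg.inv(K)@np.array([u,v,1.])*d-t)
def cloud(f):
    R,t,K=cam(f); h,w=f['depth'].shape; u,v=np.meshgrid(np.arange(w),np.arange(h))
    p=np.stack([u,v,np.ones_like(u)],-1)@np.linalg.inv(K).T*f['depth'][...,None]
    return (p-t)@R
def proj(f,p):
    R,t,K=cam(f); q=K@(R@np.array(p)+t); return q[:2]/q[2]
E
python3 - <<'E'
from h import *
s=r.get_state(); print(s)
for n in ['scene','top','wrist']:
    f=grab(n,n+'0.png'); R,t,K=cam(f); print(n,-R.T@t,K[0,0])
ims=[cv2.imread('pics/%s0.png'%n) for n in ['scene','top','wrist']]
E
```

```text
pics
{'time_s': 0.0, 'joint_pos': array([-1.40570637e+00,  1.04724480e-01,  9.64729966e-02,  1.56388128e+00,
       -3.61814255e-05,  1.35313584e+00]), 'joint_vel': array([ 0.00022257, -0.00142833, -0.00106226,  0.00059363,  0.00047718,
        0.00015593]), 'joint_efforts': array([-1.37633094e-05, -5.56943536e+01,  5.03639245e+01,  1.75336248e-02,
       -5.04702821e-04,  4.93163952e-06]), 'ee_pos': array([ 0.22409361, -0.55647344,  0.40390947]), 'tool_rot': array([-6.68460584e-04,  9.81743362e-01,  1.90209158e-01, -5.22249817e-07]), 'ft_force': array([ 0.45726332,  0.39973157, -0.0571641 ]), 'wrist_torque': array([-0.00552349,  0.01717472, -0.02730835]), 'grip_force': 0.0, 'gripper_width': 0.9979725644984422}
scene [-0.33117908 -0.61401607  0.45338999] 457.3853377061272
top [ 0.41687191 -0.17764599  0.9637886 ] 390.39944849805596
wrist [ 0.29864285 -0.52585836  0.37278031] 307.1438434514864
```

View pics/scene0.png

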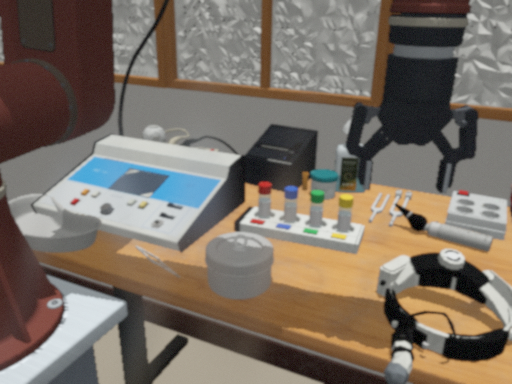

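View pics/top0.png

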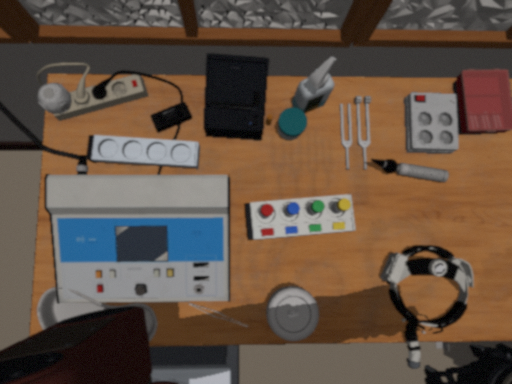

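View pics/wrist0.png

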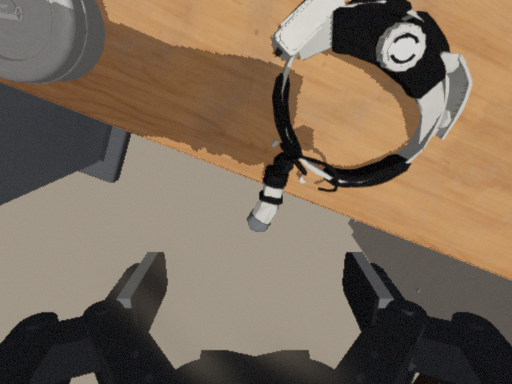

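Top view (up = +x, left = +y): the transport rack is at about (300,217) with its black end on the left (248,220), in the order red (267,211), blue, green, yellow (343,205). The intake rack is at about (145,151) with its black end on the left (90,149).

```bash
cat > meas.py <<'E'
from h import *
rng={'red':[(0,12),(170,180)],'blue':[(108,125)],'green':[(50,75)],'yellow':[(22,35)]}
def caps(f,zlo,zhi,roi=None):
    hsv=cv2.cvtColor(f['pixels'],cv2.COLOR_BGR2HSV); P=cloud(f); out={}
    for c,rs in rng.items():
        m=np.zeros(hsv.shape[:2],bool)
        for a,b in rs: m|=(hsv[...,0]>=a)&(hsv[...,0]<=b)
        m&=(hsv[...,1]>130)&(hsv[...,2]>70)&(P[...,2]>zlo)&(P[...,2]<zhi)
        if roi is not None: m&=(P[...,0]>roi[0])&(P[...,0]<roi[1])&(P[...,1]>roi[2])&(P[...,1]<roi[3])
        n,l,st,ce=cv2.connectedComponentsWithStats(m.astype(np.uint8))
        if n<2: out[c]=None; continue
        k=1+np.argmax(st[1:,4]); q=P[l==k]
        out[c]=(ce[k],st[k,4],q.mean(0),np.percentile(q[:,2],90))
    return out
E
python3 - <<'E'
from meas import *
np.set_printoptions(precision=4,suppress=True)
f=grab('top'); g=grab('scene')
for n,x in(('top',f),('scene',g)):
    for z in((.06,.13),(.018,.04)):
        for c,v in caps(x,*z,roi=(.3,.6,-.4,.05)).items():
            if v: print(n,c,v[0],v[1],v[2],v[3])
P=cloud(f)
gray=cv2.cvtColor(f['pixels'],cv2.COLOR_BGR2GRAY)
for nm,roi,zl,zh in(('tr',(.3,.55,-.35,.02),.015,.035),('in',(.58,.75,-.05,.35),.035,.055)):
    m=(P[...,0]>roi[0])&(P[...,0]<roi[1])&(P[...,1]>roi[2])&(P[...,1]<roi[3])&(P[...,2]>zl)&(P[...,2]<zh)
    n,l,st,ce=cv2.connectedComponentsWithStats(m.astype(np.uint8)); k=1+np.argmax(st[1:,4])
    mm=(l==k).astype(np.uint8)
    ct,_=cv2.findContours(mm,cv2.RETR_CCOMP,cv2.CHAIN_APPROX_NONE)
    print(nm,st[k],'z',np.median(P[l==k][:,2]))
    zt=np.median(P[l==k][:,2])
    for c in ct:
        if len(c)>15:
            (u,v),(w,h),a=cv2.minAreaRect(c); M=cv2.moments(c); 
            e=(M['m10']/max(M['m00'],1),M['m01']/max(M['m00'],1))
            print(len(c),(u,v),(w,h),a,'rect->',onplane(f,(u,v),zt),'cent->',onplane(f,e,zt), [onplane(f,b,zt)[:2] for b in cv2.boxPoints(((u,v),(w,h),a))])
    r0=P[mm>0]
    x0,y0,w,h=st[k,:4]; b=m=np.zeros_like(gray)
crop=cv2.resize(f['pixels'][125:180,75:215],None,fx=5,fy=5,interpolation=cv2.INTER_CUBIC); cv2.imwrite('pics/intake.png',crop)
# inside the wells: depth
for u in range(95,200,4): print(u,P[151,u].round(3),gray[151,u])
E
```

```text
top red [266.2772 209.7624] 101 [ 0.5082 -0.2416  0.0948] 0.09686154352470751
top blue [292.4554 208.1089] 101 [ 0.5118 -0.3006  0.095 ] 0.09687902797501365
top green [317.0575 206.0805] 87 [ 0.5163 -0.3564  0.0949] 0.09704024239468838
top red [267.2034 231.5593] 59 [ 0.4628 -0.2482  0.0278] 0.030102027959960493
top blue [290.9107 229.4107] 56 [ 0.4677 -0.3053  0.0278] 0.030067637385345805
top green [315.0541 227.4324] 37 [ 0.4722 -0.3638  0.028 ] 0.029534256294029736
scene red [264.7482 187.446 ] 139 [ 0.5031 -0.247   0.0891] 0.09525690581905473
scene blue [291.25   188.5625] 48 [ 0.5097 -0.305   0.0949] 0.09587875812339951
scene green [317.0556 195.8241] 108 [ 0.5094 -0.3623  0.0895] 0.09523162791963839
scene red [256.9259 221.3704] 27 [ 0.4595 -0.25    0.0279] 0.029088898407584707
scene green [310.7222 230.9444] 18 [ 0.4693 -0.3662  0.0278] 0.028748966295034546
tr [ 244  198   66   42 1719] z 0.024083575870685252
200 (277.3396301269531, 218.4052734375) (37.33735656738281, 64.62569427490234) 85.03025817871094 rect-> [ 0.4946 -0.2734  0.0241] cent-> [ 0.4939 -0.2699  0.0241] [array(
[... 1701 characters left out ...]
69
107 [0.659 0.139 0.029] 171
111 [0.659 0.129 0.03 ] 174
115 [0.66  0.121 0.027] 170
119 [0.655 0.105 0.047] 171
123 [0.659 0.1   0.031] 118
127 [0.659 0.091 0.03 ] 174
131 [0.659 0.081 0.03 ] 173
135 [0.66  0.072 0.028] 173
139 [0.66  0.063 0.026] 172
143 [0.656 0.05  0.042] 173
147 [0.659 0.042 0.032] 120
151 [0.66  0.034 0.028] 173
155 [0.66  0.024 0.026] 172
159 [0.66  0.014 0.028] 172
163 [0.659 0.004 0.03 ] 169
167 [ 0.657 -0.008  0.041] 166
171 [ 0.658 -0.016  0.034] 125
175 [ 0.66  -0.025  0.03 ] 169
179 [ 0.66  -0.034  0.03 ] 172
183 [ 0.66  -0.044  0.028] 171
187 [ 0.66  -0.054  0.028] 170
191 [ 0.656 -0.065  0.044] 168
195 [ 0.656 -0.075  0.044] 163
199 [ 0.667 -0.08   0.001] 88
```

View pics/intake.png

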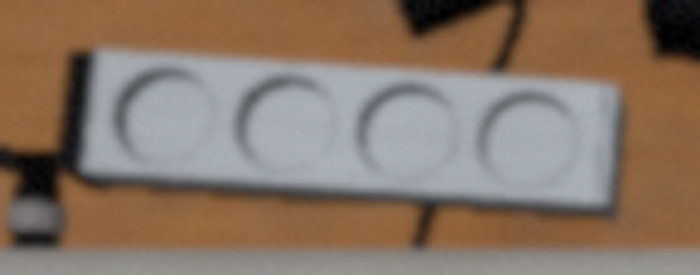

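The crop shows four intake wells in a row, with the black end on the left. In full-image pixels they are at about (107,148), (132,150), (156,151) and (181,153).

```bash
cat > go.py <<'E'
import sys; from h import *
from scipy.spatial.transform import Rotation as Ro
# usage: go.py x y z ydeg ; TCP target, tool-y heading deg (tool down) -> call units
def go(x,y,z,yd,fr=None):
    s=r.get_state(); q=s['tool_rot']; R0=Ro.from_quat(np.r_[q[1:],q[0]])
    a=np.radians(yd); Y=np.array([np.cos(a),np.sin(a),0]); Z=np.array([0,0,-1.]); X=np.cross(Y,Z)
    R1=Ro.from_matrix(np.stack([X,Y,Z],1)); p=s['ee_pos']
    d=R0.inv().apply(np.array([x,y,z])-p)/.15; w=(R0.inv()*R1).as_rotvec()/(np.pi/2)
    print('t',round(s['time_s'],2),'p',p.round(4),'turn',w.round(3),'shift',d.round(3),'grip',round(s['grip_force'],1),round(s['gripper_width'],2))
if __name__=='__main__': go(*map(float,sys.argv[1:5]))
E
python3 - <<'E'
from meas import *
import meas
np.set_printoptions(precision=4,suppress=True)
meas.rng['yellow']=[(18,40)]
f=grab('top'); P=cloud(f)
for z in((.088,.13),(.018,.04)):
    for c,v in caps(f,*z,roi=(.3,.6,-.5,.05)).items():
        if v: print(c,v[0],v[1],v[2],'plane',onplane(f,v[0],.095 if z[0]>.05 else .028))
for y in np.arange(-.55,.3,.1):
    print(round(y,2),[(round(x,2),round(float(P[...,2][(abs(P[...,0]-x)<.03)&(abs(P[...,1]-y)<.05)].max(initial=0)),2)) for x in np.arange(.45,.85,.06)])
E
python3 go.py .522 -.418 .34 4.7
```

```text
red [266.2574 209.7723] 101 [ 0.5082 -0.2415  0.095 ] plane [ 0.5082 -0.2415  0.095 ]
blue [292.4118 208.1471] 102 [ 0.5118 -0.3005  0.0946] plane [ 0.5117 -0.3005  0.095 ]
green [317.0465 206.1395] 86 [ 0.5162 -0.3564  0.0947] plane [ 0.5161 -0.3563  0.095 ]
yellow [343.3271 204.1869] 107 [ 0.5205 -0.4164  0.0945] plane [ 0.5205 -0.4163  0.095 ]
red [267.15   231.5167] 60 [ 0.4629 -0.248   0.0283] plane [ 0.4629 -0.248   0.028 ]
blue [290.8545 229.4   ] 55 [ 0.4677 -0.3052  0.0278] plane [ 0.4677 -0.3051  0.028 ]
green [315.     227.3333] 39 [ 0.4725 -0.3637  0.0278] plane [ 0.4724 -0.3636  0.028 ]
yellow [338.3158 225.3684] 57 [ 0.477  -0.4205  0.0278] plane [ 0.477  -0.4205  0.028 ]
-0.55 [(np.float64(0.45), 0.04), (np.float64(0.51), 0.0), (np.float64(0.57), 0.01), (np.float64(0.63), 0.05), (np.float64(0.69), 0.01), (np.float64(0.75), 0.01), (np.float64(0.81), 0.25)]
-0.45 [(np.float64(0.45), 0.03), (np.float64(0.51), 0.1), (np.float64(0.57), 0.03), (np.float64(0.63), 0.05), (np.float64(0.69), 0.01), (np.float64(0.75), 0.01), (np.float64(0.81), 0.37)]
-0.35 [(np.float64(0.45), 0.0
[... 686 characters left out ...]
), 0.1), (np.float64(0.81), 0.35)]
0.05 [(np.float64(0.45), 0.09), (np.float64(0.51), 0.13), (np.float64(0.57), 0.13), (np.float64(0.63), 0.05), (np.float64(0.69), 0.05), (np.float64(0.75), 0.03), (np.float64(0.81), 0.24)]
0.15 [(np.float64(0.45), 0.09), (np.float64(0.51), 0.13), (np.float64(0.57), 0.13), (np.float64(0.63), 0.1), (np.float64(0.69), 0.05), (np.float64(0.75), 0.05), (np.float64(0.81), 0.24)]
0.25 [(np.float64(0.45), 0.09), (np.float64(0.51), 0.13), (np.float64(0.57), 0.13), (np.float64(0.63), 0.1), (np.float64(0.69), 0.09), (np.float64(0.75), 0.11), (np.float64(0.81), 0.35)]
t 0.3 p [ 0.2241 -0.5566  0.4045] turn [-0.    -0.    -0.809] shift [ 2.187 -0.115  0.43 ] grip 0.0 1.0
```

>>> drive_tool(
  rows=[
    [0, 0, -0.2, 0.33, -0.02, 0.05, 1],
    [0, 0, -0.3, 0.66, -0.04, 0.1, 1],
    [0, 0, -0.4, 1, -0.05, 0.2, 1],
    [0, 0, -0.4, 1, -0.05, 0.2, 1],
    [0, 0, -0.4, 1, -0.05, 0.2, 1],
  ],
)

```text
time_s: 0.92
ee_pos: [0.3609, -0.4933, 0.3745]
tool_rot: [-0.0, 0.875, 0.484, -0.0]
ft_force: [0.0, 0.2, 0.4]
gripper_width: 0.998
grip_force: 0.0
```

```bash
python3 go.py .521 -.4165 .34 4.7
```

```text
t 0.93 p [ 0.3609 -0.4933  0.3745] turn [-0.    -0.    -0.408] shift [1.    0.633 0.23 ] grip 0.0 1.0
```

>>> drive_tool(
  rows=[
    [0, 0, -0.12, 0.33, 0.2, 0.08, 1],
    [0, 0, -0.24, 0.66, 0.42, 0.15, 1],
    [0, 0, -0.36, 1, 0.633, 0.23, 1],
    [0, 0, -0.408, 1, 0.633, 0.23, 1],
    [0, 0, -0.408, 1, 0.633, 0.23, 1],
    [0, 0, -0.408, 1, 0.633, 0.23, 1],
  ],
)

```text
time_s: 1.68
ee_pos: [0.5198, -0.4178, 0.3407]
tool_rot: [0.0, 0.679, 0.734, -0.0]
ft_force: [-0.1, -0.7, 0.1]
gripper_width: 1.003
grip_force: 0.0
```

```bash
python3 go.py .521 -.4165 .23 4.7; python3 -c "
from h import *
f=grab('wrist','w1.png')
print(proj(f,[.5205,-.4163,.095]),proj(f,[.5161,-.3563,.095]))"
```

```text
t 1.68 p [ 0.5198 -0.4178  0.3407] turn [ 0.     0.    -0.003] shift [0.008 0.008 0.738] grip 0.0 1.0
[255.54949427 204.83014326] [256.04583252 122.16938206]
```

View pics/w1.png

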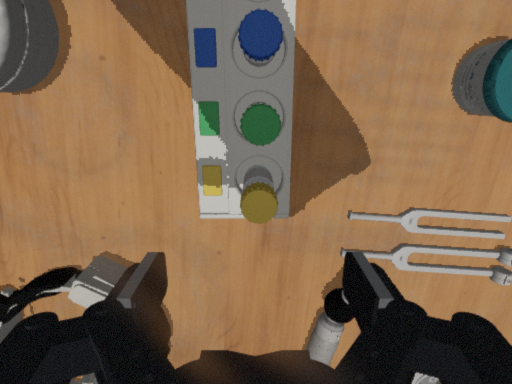

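The wrist view shows the yellow cap at (259,202), within about 3 mm of the prediction. The jaws straddle it across the row, so I'm descending.

>>> drive_tool(
  rows=[
    [0, 0, 0, 0.015, 0.015, 0.2, 1],
    [0, 0, 0, 0.015, 0.015, 0.4, 1],
    [0, 0, 0, 0.015, 0.015, 0.6, 1],
    [0, 0, 0, 0.015, 0.015, 0.75, 1],
    [0, 0, 0, 0.015, 0.015, 0.75, 1],
    [0, 0, 0, 0.015, 0.015, 0.75, 1],
  ],
)

```text
time_s: 2.48
ee_pos: [0.5225, -0.4152, 0.2292]
tool_rot: [0.001, 0.678, 0.735, -0.0]
ft_force: [-0.3, -0.2, 0.6]
gripper_width: 1.001
grip_force: 0.0
```

>>> drive_tool(
  rows=[
    [0, 0, 0, 0, 0, 0, 0.6],
    [0, 0, 0, 0, 0, 0, 0.4],
    [0, 0, 0, 0, 0, 0, 0.3],
    [0, 0, 0, 0, 0, 0, 0.2],
    [0, 0, 0, 0, 0, 0, 0.1],
    [0, 0, 0, 0, 0, 0, 0.1],
    [0, 0, 0, 0, 0, 0, 0.1],
    [0, 0, 0, 0, 0, 0, 0.1],
  ],
  newtons=30,
)

```text
time_s: 3.48
ee_pos: [0.5228, -0.4146, 0.2282]
tool_rot: [0.0, 0.678, 0.735, -0.0]
ft_force: [-0.0, 0.6, 5.4]
gripper_width: 0.318
grip_force: 29.6
```

```bash
python3 go.py .522 -.416 .37 4.7; python3 -c "
from h import *
f=grab('wrist','w2.png')"
```

```text
t 3.48 p [ 0.5228 -0.4146  0.2282] turn [ 0.     0.    -0.001] shift [-0.01  -0.005 -0.946] grip 29.6 0.32
```

View pics/w2.png

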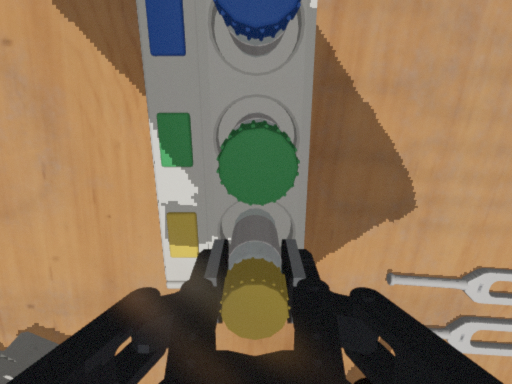

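The yellow vial (cap at 255,298) is held upright between the pads. Lifting it now.

>>> drive_tool(
  rows=[
    [0, 0, 0, 0, 0, -0.1, 0.1],
    [0, 0, 0, 0, 0, -0.3, 0.1],
    [0, 0, 0, 0, 0, -0.5, 0.1],
    [0, 0, 0, 0, 0, -0.7, 0.1],
    [0, 0, 0, 0, 0, -0.9, 0.1],
    [0, 0, 0, 0, 0, -1, 0.1],
    [0, 0, 0, 0, 0, -1, 0.1],
    [0, 0, 0, 0, 0, -1, 0.1],
  ],
)

```text
time_s: 4.53
ee_pos: [0.5225, -0.4143, 0.3762]
tool_rot: [-0.001, 0.678, 0.735, 0.0]
ft_force: [-0.6, 0.1, -0.8]
gripper_width: 0.319
grip_force: 29.6
```

```bash
python3 go.py .662 .133 .39 -3.5; python3 go.py .655 .0175 .39 -3.5
```

```text
t 4.53 p [ 0.5225 -0.4143  0.3762] turn [-0.001 -0.001  0.091] shift [ 3.562  1.223 -0.088] grip 29.6 0.32
t 4.53 p [ 0.5225 -0.4143  0.3762] turn [-0.001 -0.001  0.091] shift [ 2.798  1.114 -0.089] grip 29.6 0.32
```

>>> drive_tool(
  rows=[
    [0, 0, 0, 0.05, 0.02, -0.02, 0.1],
    [0, 0, 0, 0.15, 0.05, -0.04, 0.1],
    [0, 0, 0, 0.3, 0.1, -0.06, 0.1],
    [0, 0, 0.01, 0.5, 0.17, -0.09, 0.1],
    [0, 0, 0.02, 0.75, 0.25, -0.09, 0.1],
    [0, 0, 0.025, 1, 0.34, -0.09, 0.1],
  ],
)

```text
time_s: 5.28
ee_pos: [0.5616, -0.2581, 0.3916]
tool_rot: [0.0, 0.692, 0.722, 0.0]
ft_force: [-0.2, 0.3, -0.7]
gripper_width: 0.321
grip_force: 29.6
```

>>> drive_tool(
  rows=[
    [0, 0, 0, 0.25, 0.09, 0, 0.1],
    [0, 0, 0, 0.5, 0.17, 0, 0.1],
    [0, 0, 0.01, 0.75, 0.26, 0, 0.1],
    [0, 0, 0.025, 1, 0.36, 0, 0.1],
  ],
)

```text
time_s: 5.78
ee_pos: [0.6089, -0.1058, 0.3916]
tool_rot: [0.0, 0.706, 0.708, 0.0]
ft_force: [-0.1, 0.5, -1.1]
gripper_width: 0.321
grip_force: 29.6
```

>>> drive_tool(
  rows=[
    [0, 0, 0, 0.2, 0.07, 0, 0.1],
    [0, 0, 0, 0.35, 0.12, 0, 0.1],
    [0, 0, 0.01, 0.45, 0.18, 0, 0.1],
    [0, 0, 0.025, 0.5, 0.2, 0, 0.1],
    [0, 0, 0.03, 0.5, 0.2, 0, 0.1],
    [0, 0, 0.03, 0.5, 0.2, 0, 0.1],
  ],
)

```text
time_s: 6.52
ee_pos: [0.6385, -0.0339, 0.3913]
tool_rot: [0.0, 0.723, 0.691, -0.0]
ft_force: [0.2, 0.5, -0.3]
gripper_width: 0.316
grip_force: 29.6
```

```bash
python3 go.py .662 .133 .39 -3.5; python3 -c "
from h import *
f=grab('wrist','w3.png')
for p in ([.662,.133,.044],[.6585,.0755,.044],[.655,.0175,.044],[.6512,-.0405,.044]): print(proj(f,p))"
```

```text
t 6.53 p [ 0.6385 -0.0339  0.3913] turn [-0.    0.    0.01] shift [1.118 0.107 0.008] grip 29.6 0.32
[272.81855125 -10.46081506]
[270.66786286  59.89226364]
[268.78260263 122.54989445]
[266.82531801 178.26319138]
```

View pics/w3.png

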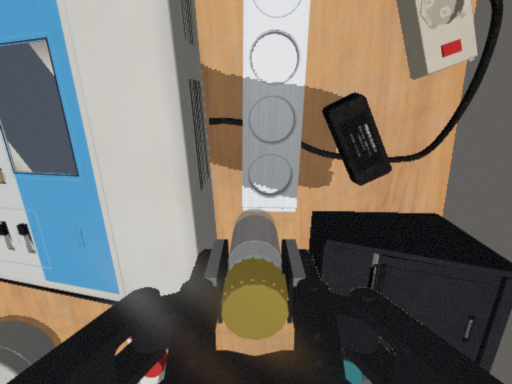

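The wrist view shows wells 2–4 at (274,57), (272,119) and (271,175), about 3 mm toward +x and +y from my prediction. I'll correct the targets by that.

>>> drive_tool(
  rows=[
    [0, 0, 0, 0.1, 0.01, 0, 0.1],
    [0, 0, 0, 0.3, 0.03, 0, 0.1],
    [0, 0, 0, 0.5, 0.05, 0, 0.1],
    [0, 0, 0.01, 0.7, 0.08, 0, 0.1],
    [0, 0, 0.01, 0.85, 0.1, 0, 0.1],
    [0, 0, 0.01, 0.95, 0.12, 0, 0.1],
    [0, 0, 0.01, 0.95, 0.12, 0, 0.1],
    [0, 0, 0.01, 0.95, 0.12, 0, 0.1],
  ],
)

```text
time_s: 7.58
ee_pos: [0.6631, 0.1073, 0.3911]
tool_rot: [0.0, 0.728, 0.685, -0.0]
ft_force: [1.1, 0.3, -0.2]
gripper_width: 0.319
grip_force: 29.6
```

```bash
python3 go.py .6645 .1355 .29 -3.5
```

```text
t 7.58 p [0.6631 0.1073 0.3911] turn [-0.  0.  0.] shift [ 0.189 -0.002  0.674] grip 29.6 0.32
```

>>> drive_tool(
  rows=[
    [0, 0, 0, 0.08, 0, 0, 0.1],
    [0, 0, 0, 0.19, 0, 0.05, 0.1],
    [0, 0, 0, 0.19, 0, 0.2, 0.1],
    [0, 0, 0, 0.19, 0, 0.4, 0.1],
    [0, 0, 0, 0.19, 0, 0.6, 0.1],
    [0, 0, 0, 0.19, 0, 0.75, 0.1],
    [0, 0, 0, 0.19, 0, 0.75, 0.1],
    [0, 0, 0, 0.19, 0, 0.75, 0.1],
  ],
)

```text
time_s: 8.57
ee_pos: [0.665, 0.1368, 0.2796]
tool_rot: [0.0, 0.728, 0.686, 0.0]
ft_force: [-0.1, -0.3, 0.6]
gripper_width: 0.32
grip_force: 29.6
```

```bash
python3 go.py .6645 .1355 .2485 -3.5;  python3 -c "
from h import *
f=grab('wrist'); w=f['pixels']; s=grab('scene')
cv2.imwrite('pics/w4.png',w)
"
```

```text
t 8.57 p [0.665  0.1368 0.2796] turn [ 0.001 -0.     0.001] shift [-0.009 -0.003  0.208] grip 29.6 0.32
```

View pics/w4.png

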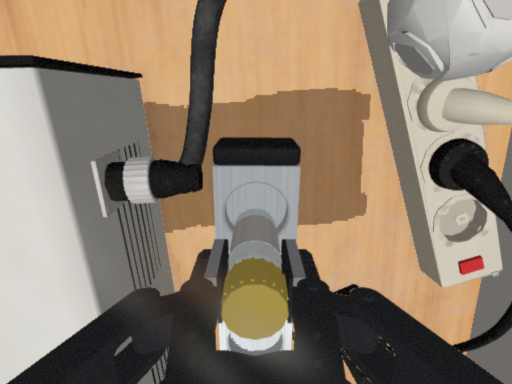

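```bash
python3 -c "
from h import *
f=grab('wrist'); 
print(proj(f,[.6645,.1355,.044]),proj(f,[.6645,.1355,.062]))
print(onplane(f,(256.5,207),.044))
P=cloud(f); print(P[180,[115,130,150,170,195]].round(3))
print([ (v,P[v,257].round(3).tolist(),f['pixels'][v,257].tolist()) for v in range(160,256,5)])
"
```

```text
[253.0779725  212.94078154] [253.01763594 223.08187923]
[0.66721236 0.13989951 0.044     ]
[[0.595 0.179 0.095]
 [0.604 0.179 0.097]
 [0.614 0.178 0.096]
 [0.623 0.176 0.093]
 [0.636 0.175 0.092]]
[(160, [0.67, 0.174, 0.045], [32, 30, 31]), (165, [0.669, 0.17, 0.042], [124, 122, 119]), (170, [0.669, 0.167, 0.043], [168, 167, 161]), (175, [0.669, 0.163, 0.044], [166, 164, 160]), (180, [0.669, 0.159, 0.042], [164, 162, 158]), (185, [0.668, 0.152, 0.03], [168, 166, 162]), (190, [0.668, 0.148, 0.029], [169, 168, 163]), (195, [0.668, 0.144, 0.03], [167, 166, 162]), (200, [0.668, 0.14, 0.03], [167, 164, 162]), (205, [0.667, 0.136, 0.029], [169, 165, 163]), (210, [0.668, 0.146, 0.067], [139, 139, 131]), (215, [0.668, 0.147, 0.076], [123, 124, 123]), (220, [0.668, 0.147, 0.085], [117, 117, 120]), (225, [0.667, 0.147, 0.091], [117, 118, 120]), (230, [0.667, 0.147, 0.098], [117, 118, 119]), (235, [0.667, 0.146, 0.103], [112, 113, 116]), (240, [0.667, 0.147, 0.109], [130, 131, 135]), (245, [0.667, 0.146, 0.113], [133, 136, 132]), (250, [0.667, 0.147, 0.119], [136, 136, 132]), (255, [0.667, 0.146, 0.122], [141, 142, 138])]
```

The yellow vial and well 1's rim line up to within 2 mm in the wrist frame. Lowering it gently.

>>> drive_tool(
  rows=[
    [0, 0, 0, 0, 0, 0.04, 0.1],
    [0, 0, 0, 0, 0, 0.08, 0.1],
    [0, 0, 0, 0, 0, 0.12, 0.1],
    [0, 0, 0, 0, 0, 0.15, 0.1],
    [0, 0, 0, 0, 0, 0.18, 0.1],
    [0, 0, 0, 0, 0, 0.19, 0.1],
    [0, 0, 0, 0, 0, 0.2, 0.1],
    [0, 0, 0, 0, 0, 0.2, 0.1],
  ],
)

```text
time_s: 9.72
ee_pos: [0.6648, 0.1364, 0.2487]
tool_rot: [0.0, 0.728, 0.686, 0.0]
ft_force: [-1.0, -0.0, -0.2]
gripper_width: 0.319
grip_force: 29.6
```

>>> drive_tool(
  rows=[
    [0, 0, 0, 0, 0, 0.007, 0.1],
    [0, 0, 0, 0, 0, 0.013, 0.1],
    [0, 0, 0, 0, 0, 0.013, 0.1],
  ],
)

```text
time_s: 10.1
ee_pos: [0.6649, 0.1364, 0.2481]
tool_rot: [0.0, 0.728, 0.686, 0.0]
ft_force: [-2.8, -0.1, 7.0]
gripper_width: 0.323
grip_force: 30.4
```

>>> drive_tool(
  rows=[
    [0, 0, 0, 0, 0, 0, 0.36],
    [0, 0, 0, 0, 0, 0, 0.42],
    [0, 0, 0, 0, 0, 0, 0.5],
    [0, 0, 0, 0, 0, 0, 0.65],
    [0, 0, 0, 0, 0, 0, 0.65],
    [0, 0, 0, 0, 0, -0.1, 0.65],
    [0, 0, 0, 0, 0, -0.3, 0.65],
    [0, 0, 0, 0, 0, -0.6, 0.65],
    [0, 0, 0, 0, 0, -0.9, 0.65],
    [0, 0, 0, 0, 0, -1, 0.65],
  ],
)

```text
time_s: 11.35
ee_pos: [0.6651, 0.1364, 0.4018]
tool_rot: [0.002, 0.728, 0.686, 0.002]
ft_force: [-0.1, 0.3, -0.7]
gripper_width: 0.649
grip_force: 0.0
```

```bash
python3 go.py .5185 -.3545 .34 4.7;  python3 -c "
from h import *
f=grab('wrist'); cv2.imwrite('pics/w5.png',f['pixels'])
"
```

```text
t 11.35 p [0.6651 0.1364 0.4018] turn [ 0.004  0.    -0.091] shift [-3.326 -0.781  0.406] grip 0.0 0.65
```

View pics/w5.png

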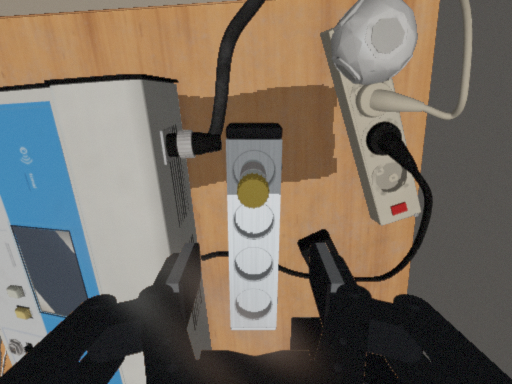

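The yellow vial stands upright in well 1, nearest the black end, with its cap at (253,190). Going back for green.

>>> drive_tool(
  rows=[
    [0, 0, 0, -0.2, -0.05, 0, 0.8],
    [0, 0, 0, -0.5, -0.12, 0, 0.8],
    [0, 0, 0, -0.8, -0.19, 0, 0.8],
    [0, 0, 0, -1, -0.234, 0, 0.8],
  ],
)

```text
time_s: 11.9
ee_pos: [0.6199, -0.0129, 0.3957]
tool_rot: [-0.001, 0.728, 0.685, -0.001]
ft_force: [-0.0, 0.1, 0.6]
gripper_width: 0.797
grip_force: 0.0
```

>>> drive_tool(
  rows=[
    [0, 0, 0, -0.33, -0.08, 0, 0.9],
    [0, 0, 0, -0.67, -0.16, 0, 0.9],
    [0, 0, 0, -1, -0.234, 0, 0.9],
  ],
)

```text
time_s: 12.28
ee_pos: [0.5758, -0.1602, 0.3958]
tool_rot: [-0.001, 0.728, 0.686, -0.0]
ft_force: [0.2, -0.6, -0.2]
gripper_width: 0.904
grip_force: 0.0
```

>>> drive_tool(
  rows=[
    [0, 0, 0, -0.33, -0.08, 0, 1],
    [0, 0, 0, -0.67, -0.16, 0, 1],
    [0, 0, 0, -1, -0.234, 0, 1],
  ],
)

```text
time_s: 12.65
ee_pos: [0.5317, -0.3079, 0.3958]
tool_rot: [-0.001, 0.728, 0.685, -0.0]
ft_force: [0.3, 0.5, -0.2]
gripper_width: 0.999
grip_force: 0.0
```

>>> drive_tool(
  rows=[
    [0, 0, -0.03, -0.2, -0.05, 0.1, 1],
    [0, 0, -0.06, -0.32, -0.08, 0.2, 1],
    [0, 0, -0.091, -0.32, -0.08, 0.3, 1],
    [0, 0, -0.091, -0.32, -0.08, 0.4, 1],
    [0, 0, -0.091, -0.32, -0.08, 0.4, 1],
    [0, 0, -0.091, -0.32, -0.08, 0.4, 1],
  ],
)

```text
time_s: 13.4
ee_pos: [0.5179, -0.3534, 0.3372]
tool_rot: [0.0, 0.677, 0.736, -0.0]
ft_force: [-0.4, -0.1, 0.0]
gripper_width: 1.0
grip_force: 0.0
```

```bash
cat > capw.py <<'E'
from meas import *; import sys
c=sys.argv[1]; f=grab('wrist'); v=caps(f,.08,.13)[c]
print(v and (v[0].round(1),v[1],v[2].round(4),'plane',onplane(f,v[0],.095).round(4)))
E
python3 capw.py green; python3 go.py .5185 -.3545 .229 4.7
```

```text
(array([255.6, 212.7]), np.int32(852), array([ 0.5191, -0.357 ,  0.0944]), 'plane', array([ 0.519 , -0.3568,  0.095 ]))
t 13.45 p [ 0.518  -0.3535  0.3375] turn [0.    0.001 0.   ] shift [-0.006  0.002  0.724] grip 0.0 1.0
```

>>> drive_tool(
  rows=[
    [0, 0, 0, -0.02, 0.007, 0.2, 1],
    [0, 0, 0, -0.02, 0.007, 0.4, 1],
    [0, 0, 0, -0.02, 0.007, 0.6, 1],
    [0, 0, 0, -0.02, 0.007, 0.725, 1],
    [0, 0, 0, -0.02, 0.007, 0.725, 1],
    [0, 0, 0, -0.02, 0.007, 0.725, 1],
  ],
)

```text
time_s: 14.2
ee_pos: [0.5195, -0.3569, 0.2296]
tool_rot: [0.001, 0.677, 0.736, -0.0]
ft_force: [-0.4, -0.0, 0.9]
gripper_width: 0.998
grip_force: 0.0
```

>>> drive_tool(
  rows=[
    [0, 0, 0, 0, 0, 0, 0.6],
    [0, 0, 0, 0, 0, 0, 0.4],
    [0, 0, 0, 0, 0, 0, 0.3],
    [0, 0, 0, 0, 0, 0, 0.2],
    [0, 0, 0, 0, 0, 0, 0.1],
    [0, 0, 0, 0, 0, 0, 0.1],
    [0, 0, 0, 0, 0, 0, 0.1],
    [0, 0, 0, 0, 0, 0, 0.1],
  ],
  newtons=30,
)

```text
time_s: 15.2
ee_pos: [0.5192, -0.3567, 0.2284]
tool_rot: [0.0, 0.677, 0.736, -0.0]
ft_force: [-0.1, -0.7, 5.9]
gripper_width: 0.317
grip_force: 29.7
```

>>> drive_tool(
  rows=[
    [0, 0, 0, 0, 0, -0.1, 0.1],
    [0, 0, 0, 0, 0, -0.3, 0.1],
    [0, 0, 0, 0, 0, -0.5, 0.1],
    [0, 0, 0, 0, 0, -0.7, 0.1],
    [0, 0, 0, 0, 0, -0.9, 0.1],
    [0, 0, 0, 0, 0, -1, 0.1],
    [0, 0, 0, 0, 0, -1, 0.1],
    [0, 0, 0, 0, 0, -1, 0.1],
  ],
)

```text
time_s: 16.2
ee_pos: [0.5189, -0.3564, 0.3765]
tool_rot: [-0.001, 0.677, 0.736, 0.0]
ft_force: [-0.3, 0.4, -1.6]
gripper_width: 0.321
grip_force: 29.6
```

```bash
python3 capw.py green;python3 go.py .6615 .0785 .39 -3.5
```

```text
None
t 16.25 p [ 0.5188 -0.3564  0.3764] turn [-0.001 -0.001  0.092] shift [ 2.811  1.187 -0.088] grip 29.6 0.32
```

>>> drive_tool(
  rows=[
    [0, 0, 0, 0.05, 0.02, -0.03, 0.1],
    [0, 0, 0, 0.15, 0.06, -0.06, 0.1],
    [0, 0, 0, 0.3, 0.13, -0.09, 0.1],
    [0, 0, 0, 0.5, 0.21, -0.1, 0.1],
    [0, 0, 0, 0.75, 0.32, -0.1, 0.1],
    [0, 0, 0, 1, 0.42, -0.1, 0.1],
  ],
)

```text
time_s: 17.0
ee_pos: [0.5698, -0.1996, 0.3934]
tool_rot: [0.0, 0.677, 0.736, 0.0]
ft_force: [1.0, 0.6, -0.6]
gripper_width: 0.317
grip_force: 29.6
```

>>> drive_tool(
  rows=[
    [0, 0, 0, 0.25, 0.11, 0, 0.1],
    [0, 0, 0, 0.5, 0.21, 0, 0.1],
    [0, 0, 0, 0.75, 0.32, 0, 0.1],
    [0, 0, 0, 1, 0.42, 0, 0.1],
  ],
)

```text
time_s: 17.5
ee_pos: [0.6199, -0.0446, 0.3934]
tool_rot: [0.0, 0.677, 0.736, 0.0]
ft_force: [0.7, 0.1, 0.2]
gripper_width: 0.319
grip_force: 29.6
```

>>> drive_tool(
  rows=[
    [0, 0, 0.01, 0.2, 0.09, 0, 0.1],
    [0, 0, 0.03, 0.4, 0.18, 0, 0.1],
    [0, 0, 0.05, 0.57, 0.26, 0, 0.1],
    [0, 0, 0.08, 0.7, 0.31, 0, 0.1],
    [0, 0, 0.092, 0.8, 0.34, 0, 0.1],
    [0, 0, 0.092, 0.8, 0.34, 0, 0.1],
    [0, 0, 0.092, 0.8, 0.34, 0, 0.1],
    [0, 0, 0.092, 0.8, 0.34, 0, 0.1],
  ],
)

```text
time_s: 18.5
ee_pos: [0.6606, 0.0761, 0.3931]
tool_rot: [0.0, 0.729, 0.685, -0.0]
ft_force: [-0.6, -0.3, -0.8]
gripper_width: 0.318
grip_force: 29.6
```

```bash
python3 go.py .6613 .078 .28 -3.5
```

```text
t 18.5 p [0.6606 0.0761 0.3931] turn [ 0.     0.    -0.001] shift [0.013 0.004 0.754] grip 29.6 0.32
```

>>> drive_tool(
  rows=[
    [0, 0, 0, 0.013, 0.004, 0.06, 0.1],
    [0, 0, 0, 0.013, 0.004, 0.2, 0.1],
    [0, 0, 0, 0.013, 0.004, 0.4, 0.1],
    [0, 0, 0, 0.013, 0.004, 0.6, 0.1],
    [0, 0, 0, 0.013, 0.004, 0.75, 0.1],
    [0, 0, 0, 0.013, 0.004, 0.75, 0.1],
    [0, 0, 0, 0.013, 0.004, 0.75, 0.1],
  ],
)

```text
time_s: 19.38
ee_pos: [0.6616, 0.0784, 0.2814]
tool_rot: [0.0, 0.729, 0.685, 0.0]
ft_force: [0.6, -0.2, -0.5]
gripper_width: 0.321
grip_force: 29.7
```

```bash
cat > chk.py <<'E'
from h import *; import sys
# rim far edge / vial front along the image column of the held vial
f=grab('wrist'); P=cloud(f); R,t,K=cam(f)
cx,cy=float(sys.argv[1]),float(sys.argv[2])
print('exp well',proj(f,[cx,cy,.044]).round(1))
if len(sys.argv)>3: cv2.imwrite('pics/'+sys.argv[3],f['pixels'])
u=int(proj(f,[cx,cy,.044])[0])
for v in range(150,230,4): print(v,P[v,u].round(4),f['pixels'][v,u])
v=int(proj(f,[cx,cy+.012,.044])[1]); row=[(k,round(float(P[v,k,2]),3),round(float(P[v,k,0]),4)) for k in range(u-45,u+48,4)]; print(v,row)
E
python3 chk.py .6613 .078 w6.png; python3 go.py .6613 .078 .2485 -3.5
```

```text
exp well [254.  211.3]
150 [0.6644 0.1349 0.1141] [ 74 150 170]
154 [0.6643 0.1331 0.1141] [ 73 149 169]
158 [0.6642 0.1313 0.114 ] [ 69 147 168]
162 [0.6641 0.1294 0.1137] [ 73 150 168]
166 [0.664  0.1275 0.1135] [ 70 147 167]
170 [0.6638 0.1256 0.1133] [ 72 148 168]
174 [0.6637 0.124  0.1143] [ 73 148 167]
178 [0.6636 0.1222 0.1147] [ 70 146 167]
182 [0.6635 0.1201 0.114 ] [ 70 145 163]
186 [0.6614 0.0925 0.0288] [167 164 161]
190 [0.6613 0.0897 0.0299] [168 165 162]
194 [0.6611 0.0869 0.0311] [165 165 161]
198 [0.6609 0.0835 0.0304] [166 163 161]
202 [0.6607 0.0799 0.0295] [165 163 159]
206 [0.6615 0.0905 0.0662] [140 137 133]
210 [0.6614 0.0898 0.0717] [138 137 131]
214 [0.6615 0.0908 0.0806] [110 112 114]
218 [0.6616 0.0911 0.0874] [112 115 118]
222 [0.6616 0.0909 0.0927] [113 115 117]
226 [0.6616 0.0907 0.0978] [117 118 121]
195 [(208, -0.001, 0.6216), (212, -0.001, 0.625), (216, 0.044, 0.6352), (220, 0.044, 0.638), (224, 0.044, 0.6409), (228, 0.042, 0.6435), (232, 0.028, 0.645), (236, 0.029, 0.6482), (240, 0.031, 0.6513), (244, 0.029, 0.6542), (248, 0.031, 0.6573), (252, 0.029, 0.6602), (256, 0.03, 0.6633), (260, 0.029, 0.6663), (264, 0.029, 0.6693), (268, 0.029, 0.6724), (272, 0.03, 0.6754), (276, 0.029, 0.6784), (280, 0.03, 0.6814), (284, 0.25, 0.6665), (288, 0.043, 0.6862), (292, 0.044, 0.6889), (296, 0.043, 0.6919), (300, -0.001, 0.7007)]
t 19.43 p [0.6618 0.0784 0.2818] turn [ 0.001  0.    -0.001] shift [-0.003 -0.004  0.222] grip 29.7 0.32
```

View pics/w6.png

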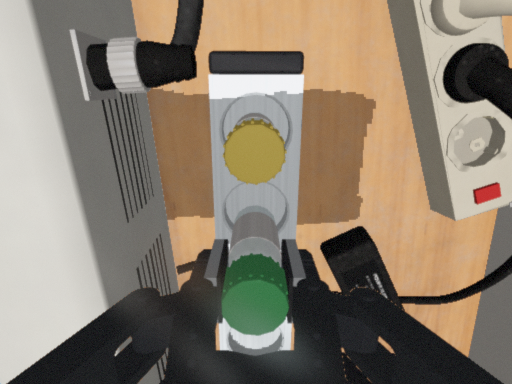

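Green is held over well 2, next to yellow, which stands upright at (254,152). The alignment is good, so I'm lowering.

>>> drive_tool(
  rows=[
    [0, 0, 0, 0, 0, 0.04, 0.1],
    [0, 0, 0, 0, 0, 0.08, 0.1],
    [0, 0, 0, 0, 0, 0.12, 0.1],
    [0, 0, 0, 0, 0, 0.16, 0.1],
    [0, 0, 0, 0, 0, 0.19, 0.1],
    [0, 0, 0, 0, 0, 0.21, 0.1],
    [0, 0, 0, 0, 0, 0.22, 0.1],
    [0, 0, 0, 0, 0, 0.228, 0.1],
    [0, 0, 0, 0, 0, 0.228, 0.1],
  ],
)

```text
time_s: 20.55
ee_pos: [0.6614, 0.0786, 0.2484]
tool_rot: [0.0, 0.729, 0.685, 0.0]
ft_force: [-7.0, -0.3, 13.0]
gripper_width: 0.325
grip_force: 31.0
```

>>> drive_tool(
  rows=[
    [0, 0, 0, 0, 0, -0.005, 0.1],
    [0, 0, 0, 0, 0, -0.005, 0.36],
    [0, 0, 0, 0, 0, -0.005, 0.42],
    [0, 0, 0, 0, 0, -0.005, 0.5],
    [0, 0, 0, 0, 0, -0.005, 0.65],
    [0, 0, 0, 0, 0, -0.1, 0.65],
    [0, 0, 0, 0, 0, -0.3, 0.65],
    [0, 0, 0, 0, 0, -0.6, 0.65],
    [0, 0, 0, 0, 0, -0.9, 0.65],
    [0, 0, 0, 0, 0, -1, 0.65],
  ],
)

```text
time_s: 21.8
ee_pos: [0.6618, 0.0785, 0.4012]
tool_rot: [0.002, 0.729, 0.685, 0.002]
ft_force: [-0.8, 0.3, -0.4]
gripper_width: 0.645
grip_force: 0.0
```

```bash
python3 go.py .5145 -.3 .34 4.7; python3 - <<'E'
from meas import *
f=grab('wrist')
for c,v in caps(f,.1,.13,roi=(.6,.75,-.1,.3)).items():
    if v: print(c,v[1],v[2].round(4),v[3])
E
```

```text
t 21.8 p [0.6618 0.0785 0.4012] turn [ 0.004  0.    -0.092] shift [-2.579 -0.827  0.403] grip 0.0 0.65
green 658 [0.6613 0.0789 0.1142] 0.11529215334985109
yellow 873 [0.6649 0.1337 0.1144] 0.11535457614574182
```

Green stands in well 2 with its cap top at 0.115, as it should be. Next is blue.

>>> drive_tool(
  rows=[
    [0, 0, 0, -0.2, -0.06, 0, 0.8],
    [0, 0, 0, -0.5, -0.16, 0, 0.8],
    [0, 0, 0, -0.8, -0.26, 0, 0.8],
    [0, 0, 0, -1, -0.32, 0, 0.8],
  ],
)

```text
time_s: 22.35
ee_pos: [0.6033, -0.0698, 0.3953]
tool_rot: [-0.001, 0.729, 0.685, -0.0]
ft_force: [-0.0, 0.3, 0.4]
gripper_width: 0.8
grip_force: 0.0
```

>>> drive_tool(
  rows=[
    [0, 0, 0, -0.33, -0.11, 0, 0.9],
    [0, 0, 0, -0.67, -0.21, 0, 0.9],
    [0, 0, 0, -1, -0.32, 0, 1],
  ],
)

```text
time_s: 22.72
ee_pos: [0.5462, -0.2163, 0.3953]
tool_rot: [-0.001, 0.729, 0.685, -0.0]
ft_force: [0.5, -0.4, 0.4]
gripper_width: 0.999
grip_force: 0.0
```

>>> drive_tool(
  rows=[
    [0, 0, -0.03, -0.3, -0.1, 0.05, 1],
    [0, 0, -0.06, -0.5, -0.16, 0.1, 1],
    [0, 0, -0.092, -0.58, -0.185, 0.2, 1],
    [0, 0, -0.092, -0.58, -0.185, 0.4, 1],
    [0, 0, -0.092, -0.58, -0.185, 0.4, 1],
    [0, 0, -0.092, -0.58, -0.185, 0.4, 1],
  ],
)

```text
time_s: 23.48
ee_pos: [0.5141, -0.2999, 0.3369]
tool_rot: [0.0, 0.677, 0.736, -0.0]
ft_force: [0.4, 0.1, 0.4]
gripper_width: 0.997
grip_force: 0.0
```

```bash
python3 capw.py blue; python3 go.py .5145 -.3 .229 4.7
```

```text
(array([254.8, 208.4]), np.int32(999), array([ 0.5143, -0.3001,  0.0943]), 'plane', array([ 0.5143, -0.2998,  0.095 ]))
t 23.52 p [ 0.5143 -0.3     0.3375] turn [0.    0.001 0.001] shift [0.    0.001 0.723] grip 0.0 1.0
```

>>> drive_tool(
  rows=[
    [0, 0, 0, 0, 0, 0.2, 1],
    [0, 0, 0, 0, 0, 0.4, 1],
    [0, 0, 0, 0, 0, 0.6, 1],
    [0, 0, 0, 0, 0, 0.725, 1],
    [0, 0, 0, 0, 0, 0.725, 1],
    [0, 0, 0, 0, 0, 0.725, 1],
  ],
)

```text
time_s: 24.28
ee_pos: [0.5145, -0.3005, 0.2291]
tool_rot: [0.001, 0.677, 0.736, -0.0]
ft_force: [-0.1, -0.0, 1.2]
gripper_width: 1.002
grip_force: 0.0
```

>>> drive_tool(
  rows=[
    [0, 0, 0, 0, 0, 0, 0.6],
    [0, 0, 0, 0, 0, 0, 0.4],
    [0, 0, 0, 0, 0, 0, 0.3],
    [0, 0, 0, 0, 0, 0, 0.2],
    [0, 0, 0, 0, 0, 0, 0.1],
    [0, 0, 0, 0, 0, 0, 0.1],
    [0, 0, 0, 0, 0, 0, 0.1],
    [0, 0, 0, 0, 0, 0, 0.1],
  ],
  newtons=30,
)

```text
time_s: 25.28
ee_pos: [0.5141, -0.3002, 0.2279]
tool_rot: [0.0, 0.677, 0.736, -0.0]
ft_force: [-0.4, -0.4, 5.7]
gripper_width: 0.319
grip_force: 29.5
```

>>> drive_tool(
  rows=[
    [0, 0, 0, 0, 0, -0.1, 0.1],
    [0, 0, 0, 0, 0, -0.3, 0.1],
    [0, 0, 0, 0, 0, -0.5, 0.1],
    [0, 0, 0, 0, 0, -0.7, 0.1],
    [0, 0, 0, 0, 0, -0.9, 0.1],
    [0, 0, 0, 0, 0, -1, 0.1],
    [0, 0, 0, 0, 0, -1, 0.1],
    [0, 0, 0, 0, 0, -1, 0.1],
  ],
)

```text
time_s: 26.28
ee_pos: [0.5139, -0.2999, 0.3762]
tool_rot: [-0.001, 0.677, 0.736, -0.0]
ft_force: [-0.2, -0.5, -1.2]
gripper_width: 0.316
grip_force: 29.6
```

```bash
python3 go.py .6582 .0202 .395 -3.5
```

```text
t 26.27 p [ 0.5139 -0.2999  0.3762] turn [-0.001 -0.001  0.092] shift [ 2.047  1.135 -0.124] grip 29.6 0.32
```

>>> drive_tool(
  rows=[
    [0, 0, 0, 0.05, 0.03, -0.04, 0.1],
    [0, 0, 0, 0.15, 0.08, -0.08, 0.1],
    [0, 0, 0, 0.3, 0.17, -0.11, 0.1],
    [0, 0, 0, 0.5, 0.28, -0.12, 0.1],
    [0, 0, 0, 0.75, 0.42, -0.12, 0.1],
    [0, 0, 0, 1, 0.56, -0.12, 0.1],
  ],
)

```text
time_s: 27.02
ee_pos: [0.5859, -0.1413, 0.3959]
tool_rot: [0.0, 0.677, 0.736, 0.0]
ft_force: [0.1, -0.3, -0.1]
gripper_width: 0.321
grip_force: 29.6
```

>>> drive_tool(
  rows=[
    [0, 0, 0.01, 0.25, 0.14, 0, 0.1],
    [0, 0, 0.03, 0.5, 0.28, 0, 0.1],
    [0, 0, 0.05, 0.7, 0.39, 0, 0.1],
    [0, 0, 0.08, 0.85, 0.47, 0, 0.1],
    [0, 0, 0.092, 0.95, 0.53, 0, 0.1],
    [0, 0, 0.092, 1, 0.56, 0, 0.1],
    [0, 0, 0.092, 1, 0.56, 0, 0.1],
    [0, 0, 0.092, 1, 0.56, 0, 0.1],
    [0, 0, 0.092, 1, 0.56, 0, 0.1],
  ],
)

```text
time_s: 28.15
ee_pos: [0.6565, 0.0122, 0.3956]
tool_rot: [0.0, 0.729, 0.685, -0.0]
ft_force: [-0.1, 0.5, 0.2]
gripper_width: 0.321
grip_force: 29.6
```

```bash
python3 go.py .6582 .0202 .28 -3.5
```

```text
t 28.15 p [0.6565 0.0122 0.3956] turn [ 0.     0.    -0.001] shift [0.054 0.008 0.771] grip 29.6 0.32
```

>>> drive_tool(
  rows=[
    [0, 0, 0, 0.03, 0.008, 0.03, 0.1],
    [0, 0, 0, 0.054, 0.008, 0.15, 0.1],
    [0, 0, 0, 0.054, 0.008, 0.35, 0.1],
    [0, 0, 0, 0.054, 0.008, 0.55, 0.1],
    [0, 0, 0, 0.054, 0.008, 0.7, 0.1],
    [0, 0, 0, 0.054, 0.008, 0.77, 0.1],
    [0, 0, 0, 0.054, 0.008, 0.77, 0.1],
    [0, 0, 0, 0.054, 0.008, 0.77, 0.1],
  ],
)

```text
time_s: 29.15
ee_pos: [0.6587, 0.0208, 0.281]
tool_rot: [0.001, 0.729, 0.685, 0.0]
ft_force: [-0.5, -0.0, -0.1]
gripper_width: 0.316
grip_force: 29.6
```

```bash
python3 chk.py .6582 .0202 w7.png; python3 go.py .6582 .0202 .2485 -3.5
```

```text
exp well [253.6 211.7]
150 [0.6615 0.0774 0.1141] [ 76 128  61]
154 [0.6614 0.0757 0.1147] [ 80 126  62]
158 [0.6613 0.074  0.1151] [ 78 128  64]
162 [0.6612 0.0721 0.115 ] [ 78 126  58]
166 [0.6611 0.0699 0.1135] [ 78 126  63]
170 [0.661  0.0683 0.1143] [ 78 127  62]
174 [0.6609 0.0666 0.115 ] [ 77 127  61]
178 [0.6608 0.0646 0.1147] [ 75 124  60]
182 [0.6588 0.0382 0.0295] [168 166 162]
186 [0.6586 0.035  0.029 ] [169 167 164]
190 [0.6584 0.032  0.0297] [166 163 159]
194 [0.6583 0.0291 0.0303] [167 164 161]
198 [0.658  0.0257 0.0296] [166 163 159]
202 [0.6578 0.0225 0.0297] [167 163 158]
206 [0.6586 0.0326 0.0653] [142 140 133]
210 [0.6586 0.0321 0.0711] [143 140 133]
214 [0.6586 0.0329 0.0797] [115 116 120]
218 [0.6586 0.0324 0.0848] [115 116 119]
222 [0.6587 0.0328 0.0913] [113 115 119]
226 [0.6587 0.033  0.0973] [115 115 120]
195 [(208, -0.002, 0.6186), (212, 0.043, 0.6295), (216, 0.043, 0.6323), (220, 0.044, 0.6353), (224, 0.043, 0.638), (228, 0.029, 0.6393), (232, 0.03, 0.6424), (236, 0.03, 0.6454), (240, 0.029, 0.6484), (244, 0.029, 0.6513), (248, 0.029, 0.6544), (252, 0.029, 0.6574), (256, 0.03, 0.6605), (260, 0.029, 0.6635), (264, 0.03, 0.6665), (268, 0.03, 0.6695), (272, 0.029, 0.6726), (276, 0.028, 0.6756), (280, 0.029, 0.6786), (284, 0.043, 0.6805), (288, 0.045, 0.6832), (292, 0.042, 0.6862), (296, 0.044, 0.6889), (300, -0.001, 0.6978)]
t 29.2 p [0.6587 0.0207 0.2812] turn [ 0.001  0.    -0.   ] shift [-0.004 -0.004  0.218] grip 29.6 0.32
```

>>> drive_tool(
  rows=[
    [0, 0, 0, 0, 0, 0.04, 0.1],
    [0, 0, 0, 0, 0, 0.08, 0.1],
    [0, 0, 0, 0, 0, 0.12, 0.1],
    [0, 0, 0, 0, 0, 0.16, 0.1],
    [0, 0, 0, 0, 0, 0.19, 0.1],
    [0, 0, 0, 0, 0, 0.205, 0.1],
    [0, 0, 0, 0, 0, 0.215, 0.1],
    [0, 0, 0, 0, 0, 0.219, 0.1],
    [0, 0, 0, 0, 0, 0.219, 0.1],
  ],
)

```text
time_s: 30.32
ee_pos: [0.6584, 0.0208, 0.2479]
tool_rot: [0.0, 0.729, 0.685, 0.0]
ft_force: [-1.5, 0.0, 5.8]
gripper_width: 0.319
grip_force: 30.1
```

>>> drive_tool(
  rows=[
    [0, 0, 0, 0, 0, 0, 0.36],
    [0, 0, 0, 0, 0, 0, 0.42],
    [0, 0, 0, 0, 0, 0, 0.5],
    [0, 0, 0, 0, 0, 0, 0.65],
    [0, 0, 0, 0, 0, 0, 0.65],
    [0, 0, 0, 0, 0, -0.1, 0.65],
    [0, 0, 0, 0, 0, -0.3, 0.65],
    [0, 0, 0, 0, 0, -0.6, 0.65],
    [0, 0, 0, 0, 0, -0.9, 0.65],
    [0, 0, 0, 0, 0, -1, 0.65],
  ],
)

```text
time_s: 31.58
ee_pos: [0.6587, 0.0208, 0.4021]
tool_rot: [0.002, 0.729, 0.685, 0.002]
ft_force: [0.1, -0.3, -0.2]
gripper_width: 0.653
grip_force: 0.0
```

```bash
python3 go.py .5107 -.2405 .34 4.7; python3 - <<'E'
from meas import *
f=grab('wrist')
for c,v in caps(f,.1,.13,roi=(.6,.75,-.1,.3)).items():
    if v: print(c,v[1],v[2].round(4),v[3])
E
```

```text
t 31.57 p [0.6587 0.0208 0.4021] turn [ 0.004  0.001 -0.091] shift [-1.799 -0.88   0.41 ] grip 0.0 0.65
blue 787 [0.6586 0.0219 0.1135] 0.11524896702521074
green 635 [0.661  0.0777 0.1145] 0.11537604872249019
yellow 144 [0.6638 0.1269 0.1137] 0.11501617273913155
```

Blue is placed. Red is the last one.

>>> drive_tool(
  rows=[
    [0, 0, 0, -0.2, -0.1, 0, 0.8],
    [0, 0, 0, -0.5, -0.24, 0, 0.8],
    [0, 0, 0, -0.8, -0.39, 0, 0.8],
    [0, 0, 0, -1, -0.49, 0, 1],
  ],
)

```text
time_s: 32.12
ee_pos: [0.5745, -0.1259, 0.3962]
tool_rot: [-0.001, 0.729, 0.685, -0.0]
ft_force: [0.0, 1.0, -0.3]
gripper_width: 0.982
grip_force: 0.0
```

>>> drive_tool(
  rows=[
    [0, 0, -0.03, -0.3, -0.15, 0.05, 1],
    [0, 0, -0.06, -0.6, -0.29, 0.1, 1],
    [0, 0, -0.091, -0.8, -0.39, 0.2, 1],
    [0, 0, -0.091, -0.8, -0.39, 0.4, 1],
    [0, 0, -0.091, -0.8, -0.39, 0.4, 1],
    [0, 0, -0.091, -0.8, -0.39, 0.4, 1],
  ],
)

```text
time_s: 32.88
ee_pos: [0.5101, -0.2402, 0.3378]
tool_rot: [0.0, 0.678, 0.735, -0.0]
ft_force: [-0.4, 0.8, -0.5]
gripper_width: 1.0
grip_force: 0.0
```

```bash
python3 capw.py red; python3 go.py .5107 -.2405 .229 4.7
```

```text
(array([255.7, 208.2]), np.int32(993), array([ 0.511 , -0.2406,  0.0943]), 'plane', array([ 0.511 , -0.2402,  0.095 ]))
t 32.92 p [ 0.5103 -0.2403  0.3383] turn [ 0.001  0.001 -0.   ] shift [-0.001  0.002  0.729] grip 0.0 1.0
```

>>> drive_tool(
  rows=[
    [0, 0, 0, 0, 0.003, 0.2, 1],
    [0, 0, 0, 0, 0.003, 0.4, 1],
    [0, 0, 0, 0, 0.003, 0.6, 1],
    [0, 0, 0, 0, 0.003, 0.73, 1],
    [0, 0, 0, 0, 0.003, 0.73, 1],
    [0, 0, 0, 0, 0.003, 0.73, 1],
  ],
)

```text
time_s: 33.67
ee_pos: [0.5109, -0.2408, 0.2292]
tool_rot: [0.001, 0.678, 0.735, 0.0]
ft_force: [0.5, -0.0, 0.0]
gripper_width: 0.999
grip_force: 0.0
```

>>> drive_tool(
  rows=[
    [0, 0, 0, 0, 0, 0, 0.6],
    [0, 0, 0, 0, 0, 0, 0.4],
    [0, 0, 0, 0, 0, 0, 0.3],
    [0, 0, 0, 0, 0, 0, 0.2],
    [0, 0, 0, 0, 0, 0, 0.1],
    [0, 0, 0, 0, 0, 0, 0.1],
    [0, 0, 0, 0, 0, 0, 0.1],
    [0, 0, 0, 0, 0, 0, 0.1],
  ],
  newtons=30,
)

```text
time_s: 34.67
ee_pos: [0.5105, -0.2406, 0.228]
tool_rot: [0.0, 0.678, 0.735, -0.0]
ft_force: [-0.7, 0.3, 5.0]
gripper_width: 0.317
grip_force: 29.9
```

>>> drive_tool(
  rows=[
    [0, 0, 0, 0, 0, -0.1, 0.1],
    [0, 0, 0, 0, 0, -0.3, 0.1],
    [0, 0, 0, 0, 0, -0.5, 0.1],
    [0, 0, 0, 0, 0, -0.7, 0.1],
    [0, 0, 0, 0, 0, -0.9, 0.1],
    [0, 0, 0, 0, 0, -1, 0.1],
    [0, 0, 0, 0, 0, -1, 0.1],
    [0, 0, 0, 0, 0, -1, 0.1],
  ],
)

```text
time_s: 35.67
ee_pos: [0.5102, -0.2404, 0.3763]
tool_rot: [-0.001, 0.678, 0.735, -0.0]
ft_force: [0.5, 0.4, -0.5]
gripper_width: 0.322
grip_force: 29.6
```

```bash
python3 go.py .6548 -.0375 .395 -3.5
```

```text
t 35.67 p [ 0.5102 -0.2404  0.3763] turn [-0.001 -0.001  0.091] shift [ 1.27   1.07  -0.124] grip 29.6 0.32
```

>>> drive_tool(
  rows=[
    [0, 0, 0, 0.04, 0.03, -0.04, 0.1],
    [0, 0, 0, 0.1, 0.08, -0.08, 0.1],
    [0, 0, 0, 0.2, 0.17, -0.11, 0.1],
    [0, 0, 0, 0.35, 0.3, -0.12, 0.1],
    [0, 0, 0, 0.5, 0.43, -0.12, 0.1],
    [0, 0, 0, 0.66, 0.56, -0.12, 0.1],
  ],
)

```text
time_s: 36.42
ee_pos: [0.5872, -0.133, 0.3959]
tool_rot: [0.0, 0.678, 0.735, 0.0]
ft_force: [1.1, -0.4, -0.5]
gripper_width: 0.322
grip_force: 29.6
```

>>> drive_tool(
  rows=[
    [0, 0, 0.01, 0.15, 0.12, 0, 0.1],
    [0, 0, 0.03, 0.3, 0.25, 0, 0.1],
    [0, 0, 0.05, 0.43, 0.36, 0, 0.1],
    [0, 0, 0.08, 0.53, 0.44, 0, 0.1],
    [0, 0, 0.091, 0.59, 0.49, 0, 0.1],
    [0, 0, 0.091, 0.61, 0.51, 0, 0.1],
    [0, 0, 0.091, 0.61, 0.51, 0, 0.1],
    [0, 0, 0.091, 0.61, 0.51, 0, 0.1],
  ],
)

```text
time_s: 37.42
ee_pos: [0.6547, -0.0381, 0.3958]
tool_rot: [0.0, 0.729, 0.685, -0.0]
ft_force: [-0.9, -0.2, -0.7]
gripper_width: 0.321
grip_force: 29.6
```

```bash
python3 go.py .6548 -.0375 .28 -3.5
```

```text
t 37.42 p [ 0.6547 -0.0381  0.3958] turn [ 0.     0.    -0.001] shift [0.004 0.    0.772] grip 29.6 0.32
```

>>> drive_tool(
  rows=[
    [0, 0, 0, 0.004, 0, 0.05, 0.1],
    [0, 0, 0, 0.004, 0, 0.15, 0.1],
    [0, 0, 0, 0.004, 0, 0.35, 0.1],
    [0, 0, 0, 0.004, 0, 0.55, 0.1],
    [0, 0, 0, 0.004, 0, 0.7, 0.1],
    [0, 0, 0, 0.004, 0, 0.77, 0.1],
    [0, 0, 0, 0.004, 0, 0.77, 0.1],
    [0, 0, 0, 0.004, 0, 0.77, 0.1],
  ],
)

```text
time_s: 38.42
ee_pos: [0.6552, -0.0371, 0.2813]
tool_rot: [0.001, 0.729, 0.685, 0.0]
ft_force: [0.7, -0.6, -0.3]
gripper_width: 0.317
grip_force: 29.6
```

```bash
python3 chk.py .6548 -.0375 w8.png | tail -9; python3 go.py .6548 -.0375 .2482 -3.5
```

```text
198 [ 0.6546 -0.0325  0.0291] [165 162 159]
202 [ 0.6544 -0.036   0.0286] [164 161 156]
206 [ 0.6552 -0.0257  0.0648] [140 138 131]
210 [ 0.6552 -0.0256  0.0719] [139 138 129]
214 [ 0.6552 -0.025   0.08  ] [107 109 112]
218 [ 0.6553 -0.0251  0.0859] [108 110 113]
222 [ 0.6553 -0.0244  0.0933] [108 109 113]
226 [ 0.6553 -0.0249  0.0976] [108 109 113]
195 [(208, -0.002, 0.6152), (212, 0.043, 0.6261), (216, 0.044, 0.629), (220, 0.044, 0.6318), (224, 0.043, 0.6345), (228, 0.029, 0.6359), (232, 0.028, 0.6388), (236, 0.03, 0.6419), (240, 0.03, 0.645), (244, 0.029, 0.648), (248, 0.029, 0.651), (252, 0.029, 0.654), (256, 0.03, 0.657), (260, 0.029, 0.6601), (264, 0.029, 0.6631), (268, 0.03, 0.6661), (272, 0.031, 0.6691), (276, 0.029, 0.6722), (280, 0.03, 0.6751), (284, 0.043, 0.6771), (288, 0.043, 0.6799), (292, 0.044, 0.6826), (296, -0.0, 0.6909), (300, -0.001, 0.6945)]
t 38.48 p [ 0.6553 -0.0371  0.2814] turn [ 0.001  0.    -0.   ] shift [-0.002 -0.004  0.222] grip 29.6 0.32
```

View pics/w8.png

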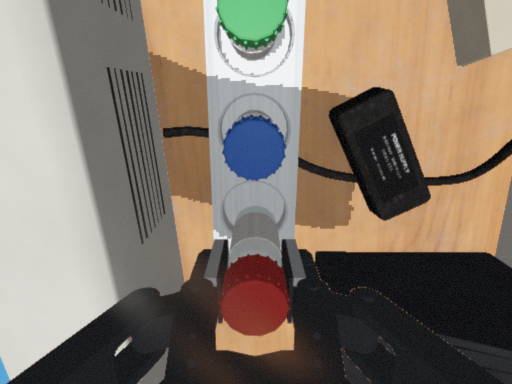

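Red is over well 4, beside blue at (254,147), and aligned to within 2 mm. Lowering it.

>>> drive_tool(
  rows=[
    [0, 0, 0, 0, 0, 0.04, 0.1],
    [0, 0, 0, 0, 0, 0.08, 0.1],
    [0, 0, 0, 0, 0, 0.12, 0.1],
    [0, 0, 0, 0, 0, 0.16, 0.1],
    [0, 0, 0, 0, 0, 0.19, 0.1],
    [0, 0, 0, 0, 0, 0.205, 0.1],
    [0, 0, 0, 0, 0, 0.215, 0.1],
    [0, 0, 0, 0, 0, 0.22, 0.1],
    [0, 0, 0, 0, 0, 0.22, 0.1],
  ],
)

```text
time_s: 39.6
ee_pos: [0.655, -0.037, 0.2481]
tool_rot: [0.0, 0.729, 0.685, 0.0]
ft_force: [-3.1, 0.6, 4.3]
gripper_width: 0.324
grip_force: 30.0
```

>>> drive_tool(
  rows=[
    [0, 0, 0, 0, 0, 0, 0.36],
    [0, 0, 0, 0, 0, 0, 0.42],
    [0, 0, 0, 0, 0, 0, 0.5],
    [0, 0, 0, 0, 0, 0, 0.65],
    [0, 0, 0, 0, 0, 0, 0.65],
    [0, 0, 0, 0, 0, -0.1, 0.65],
    [0, 0, 0, 0, 0, -0.3, 0.65],
    [0, 0, 0, 0, 0, -0.6, 0.65],
    [0, 0, 0, 0, 0, -0.9, 0.65],
    [0, 0, 0, 0, 0, -1, 0.65],
  ],
)

```text
time_s: 40.85
ee_pos: [0.6553, -0.0371, 0.4021]
tool_rot: [0.003, 0.729, 0.685, 0.002]
ft_force: [-0.2, -0.3, -0.4]
gripper_width: 0.647
grip_force: 0.0
```

>>> drive_tool(
  rows=[
    [0, 0, 0, -0.3, -0.3, 0, 0.65],
    [0, 0, 0, -0.6, -0.5, 0, 0.65],
    [0, 0, 0, -1, -0.8, 0, 0.65],
    [0, 0, 0, -1, -0.8, 0, 0.65],
    [0, 0, 0, -1, -0.8, 0, 0.65],
  ],
)

```text
time_s: 41.48
ee_pos: [0.5257, -0.1797, 0.3974]
tool_rot: [0.0, 0.729, 0.684, 0.0]
ft_force: [0.6, 0.7, -0.8]
gripper_width: 0.648
grip_force: 0.0
```

```bash
python3 - <<'E'
from meas import *
import meas
meas.rng['yellow']=[(18,40)]
f=grab('top'); cv2.imwrite('pics/end.png',cv2.resize(f['pixels'][60:260,60:360],None,fx=2.5,fy=2.5))
for c,v in caps(f,.08,.14,roi=(.6,.75,-.1,.3)).items():
    if v: print(c,v[1],v[2].round(4),v[3])
E
```

```text
green 22 [0.6602 0.0815 0.1152] 0.11686755162591501
yellow 145 [0.6618 0.1309 0.1136] 0.11645152512795001
```

View pics/end.png

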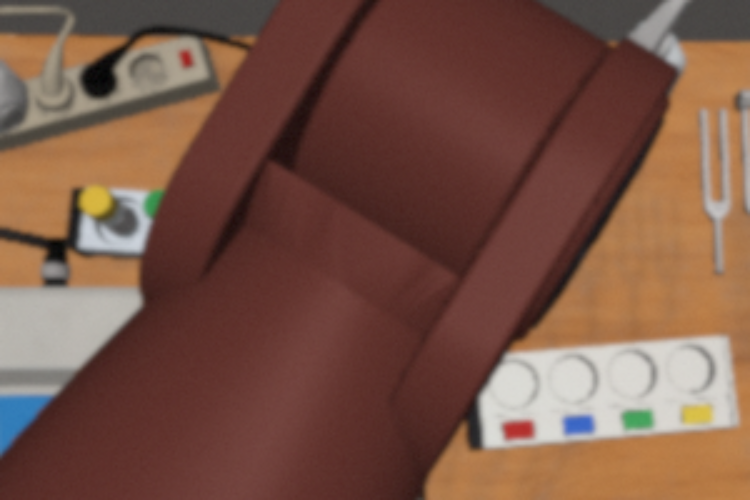

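The arm hides part of the intake rack, and the transport rack is empty. I'll swing the arm farther right and check again.

>>> drive_tool(
  rows=[
    [0, 0, 0, -0.3, 0, 0, 0.65],
    [0, 0, 0, -0.6, 0, 0, 0.65],
    [0, 0, 0, -1, 0, 0, 0.65],
    [0, 0, 0, -1, 0, 0, 0.65],
    [0, 0, 0, -1, 0, 0, 0.65],
  ],
)

```text
time_s: 42.15
ee_pos: [0.5176, -0.3281, 0.3968]
tool_rot: [-0.0, 0.728, 0.685, 0.0]
ft_force: [0.3, 0.3, 0.1]
gripper_width: 0.648
grip_force: 0.0
```

>>> drive_tool(
  rows=[
    [0, 0, 0, -0.3, 0, 0, 0.65],
    [0, 0, 0, -0.6, 0, 0, 0.65],
    [0, 0, 0, -0.8, 0, 0, 0.65],
    [0, 0, 0, -0.8, 0, 0, 0.65],
    [0, 0, 0, -0.8, 0, 0, 0.65],
  ],
)

```text
time_s: 42.78
ee_pos: [0.5102, -0.4471, 0.3974]
tool_rot: [-0.0, 0.728, 0.686, 0.0]
ft_force: [0.4, -1.3, 0.4]
gripper_width: 0.65
grip_force: 0.0
```

```bash
python3 - <<'E'
from meas import *
import meas
meas.rng['yellow']=[(18,40)]
f=grab('top'); cv2.imwrite('pics/end2.png',cv2.resize(f['pixels'][60:260,60:360],None,fx=2.5,fy=2.5))
for c,v in caps(f,.08,.14,roi=(.6,.75,-.1,.3)).items():
    if v: print(c,v[1],v[2].round(4),v[3])
E
```

```text
red 116 [ 0.6517 -0.0409  0.1143] 0.11657089050002602
blue 112 [0.6542 0.0161 0.1139] 0.11653968244916706
green 98 [0.6566 0.0735 0.1144] 0.11670202899246786
yellow 144 [0.6617 0.1307 0.114 ] 0.11675584761932686
```

View pics/end2.png

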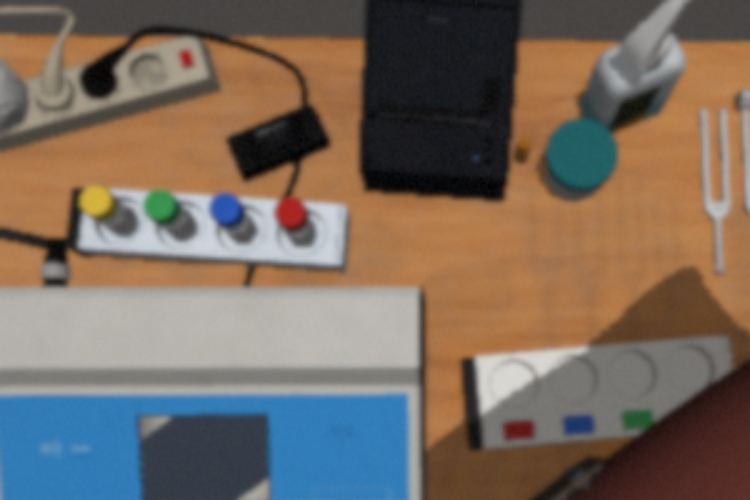

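All four vials stand upright, running yellow, green, blue, red from the intake rack's black end. Their cap tops sit 85 mm above the well floors, within about 2 mm, and the arm is clear of everything.

```bash
python3 -c "
from rig import r
print(r.sign_off())"
```

```text
the job is handed in; nothing more can be done
None
```

All four vials stand upright in the intake rack in reverse order (yellow, green, blue, red from its black end), and the job was handed in at about 43 s; sign-off returned no verdict.

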